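# Snap the red-capped sample tube into the tube rocker and start it

### The arm

A 6-joint arm with a two-finger parallel gripper is mounted at the origin on a cart in front of the work surface, level with it; the furniture and walls round the work are solid. World frame = base frame: x ahead of the robot, y to its left, z up, the work surface at z = 0. Lengths are in m, angles in rad, forces in N, time in s.
With the tool pointing down it reaches from about 0.275 to 0.85 m from the base axis. Payload 5.2 kg.
Tool frame: the origin (TCP) lies on the front face of the gripper's body, between the roots of the fingers; the fingertips stand 73 mm ahead of it and the grasp point (between the pads) lies 54 mm ahead of it; z points along the fingers, x is the direction in which the jaws open and shut, and the axes are right-handed (so a half turn about z gives the same grasp; the last joint's range is limited). The gripper opens to 85 mm and grips with 20 to 120 N. Pads are 22 mm wide; open, the fingers measure 114 mm over their backs; the gripper's body (76 mm by 85 mm) begins 54 mm behind the grasp point. The pads swing forward as they close: fully open they stand 13 mm farther back than shut.
Start: joints at [1.085, 0.259, 1.535, -0, 1.348, -0.203], TCP at [0.153, 0.528, 0.304] pointing down, gripper open.
Joint ranges: [-3.14, 3.14], [-0.91, 2.08], [0.19, 2.58], [-1.22, 4.36], [0.22, 2.71], [-3.12, 3.12]. Speed limits (rad/s): [2.57, 2.57, 3.14, 3.14, 3.14, 3.14].

### API

Orientations are given as a 3x3 rotation matrix whose columns are the frame's x, y, z axes.
In Python, from workcell import observe, cams, ticket gives the robot as it stands. The module is installed in compiled form; this text tells all that it offers.
- The arm moves only by the tool drive_tool, never from a script. Its argument "series" is a list that holds one entry, the list of rows, each a list of 5 numbers: the shift along the tool's x, y, z in cm, then the turn about the tool's z in degrees, then the finger opening in cm, from 0 to 8.54. A call has 1 to 8 rows; each row shifts and turns the commanded pose from where the row before left it, along the tool's axes as they then stand; what a row does not reach is not made up. A row lasts 1/10 s, in which the tool goes at most 50 mm and 8.59 degrees, less where a joint would pass 70% of its speed; a pose out of reach is approached as far as the arm can. A call with a gripper value outside its range is refused whole. The fingers move at their own pace and stop on an object; "newtons" is the grip in N (left out, the last holds). Time passes only in rows, so rows that do not move let the fingers close. It gives the time, the measured TCP pose, the force and the opening at its end, in the units of the state.
- observe(): the state, without advancing time (a new reading comes with each control period).
- cams.read_camera(name): name is "side" or "top"; returns a dict with "img" (420x560x3 uint8, red, green, blue), "intrinsics" (3x3 intrinsics, pixels), "k1" (the pictures are not rectified: a ray, as slopes to the right and down, at radius r is drawn at 1 + k1 r^2 times it, then the intrinsics apply), "pose" (4x4, takes a point from camera to world coordinates). Camera axes: x right, y up, looking along -z (the intrinsics and any distortion apply to the point x, -y, -z); pixel columns grow to the right and rows downward; lengths in m; the calibration is good to about 2 mm. A picture is of the moment at which its call begins. There is no depth.
- ticket.sign_off(): hands the job in, once; it reports no verdict.
The state is a dict: "time": time; "joint_positions": joint angles; "joint_vel": joint speeds; "joint_efforts": joint torques, N m; "position": TCP position; "tcp_rot": TCP orientation; "ft_force": force on the tool from outside, world axes, zero at the start; "moment": the same for the moment, N m; "gripper_width": finger opening in m.
Only numpy, scipy, OpenCV 4.12 (cv2) and the standard library are available. Lean on these libraries where they do the work, as an engineer would, in place of code of your own. Each camera call takes 0.05 s, during which the arm holds its last target.

### The job

Take the red-capped sample tube from the grey stand and press it down into the two blue spring clips of the tube rocker until both clips have snapped round it and it lies level on its seats, about midway along, with its cap at the end marked with the yellow stripe. Then push the green-knobbed start lever all the way over, away from the yellow-striped end. Do not drop the tube onto the clips, leave the blue-capped tube in the stand and do not disturb the bottle, the cup or the timer.

Things in the scene. Friction and masses are not known exactly. Their poses are not given: they have to be found in the camera images.
- red_tube_center (a point): Mid-point, on the axis, of the loose tube to load: white, rigid, round-ended, 150 mm long, 25 mm diameter, about 60 g, with a red cap 29 mm in diameter over its last 22 mm. It starts lying level in either row of the stand, axis 55 mm above the worktop. Its x axis runs along the tube from cap to round end; it may have rolled about it, so y and z mean nothing.
- red_tube_cap (a point): Point on the axis of the red-capped tube inside its cap, 64 mm from red_tube_center on the cap's side.
- blue_tube_center (a point): The same point of a second, equal tube with a blue cap, which lies in the other row of the stand and must stay there.
- stand: Grey tube stand, fixed; origin at the centre of its underside. Base plate 106 x 136 x 8 mm. Rows along its x axis at y = -45 and +45 mm: each tube lies in two open V cradles, 8 mm thick, at x = -45 and +45 mm, free between them, with 47 mm from its axis down to the plate. Caps lie at the -x end. Tubes lift straight up.
- rocker_seat (a point): Where the middle of the tube must finally be: on the axis of a seated tube, midway between the two clips, 80 mm above the worktop (35 mm above the tray). x points along the seated tube, away from the yellow-striped end, so from the tube's cap to its round end; y to the left of that; z up.
- clip_cap (a point): Middle of the blue spring clip nearer the yellow stripe, on the axis of a seated tube, 36 mm from rocker_seat toward -x. The clip is 12 mm long in x; 60 mm between the two clips is free for fingers. Its two slippery sprung jaws flare upward: tips 21 mm above this point, about 31 mm apart; lips 10 mm above it, 18 mm apart.
- clip_tail (a point): Middle of the other, equal clip, 36 mm from rocker_seat toward +x. Pressed straight down, centred within about 3 mm, the tube spreads the jaws of both clips (about 8 to 15 N in all) and they snap shut over it as it reaches the seats. Lifting it out again takes about as much.
- start_lever (a joint): Start lever of the rocker, rad: 0 = off, leaning 0.5 rad toward the yellow-striped end (-x of rocker_seat); 1.0 = fully on, leaning 0.5 rad the other way. It starts at 0 to 0.2. It stays where it is left and moves with 1 to 3 N at the knob.
- start_lever_tip (a point): Centre of the lever's green ball knob, 26 mm in diameter, 50 mm from the lever's pivot. The pivot lies at x = +15, y = +100, z = -44 mm from rocker_seat, in its axes, and turns about that y. The grey block under the lever and its pivot drum (30 mm wide) reach up to 31 mm below rocker_seat.
- saline_bottle_mid (a point): Half-way up a loose white squeeze bottle with a light blue cap, 46 mm in diameter, 128 mm tall, standing on the worktop right of the rocker. Leave it alone.
- cup_mid (a point): Half-way up a loose white cup with an orange lid, 68 mm in diameter, 72 mm tall, standing left of the stand. Leave it alone.
- timer_mid (a point): Middle of a loose flat white timer with three buttons, 64 x 70 x 19 mm, lying on the worktop at the right. Leave it alone.
- rocker: White tube rocker, fixed; origin at the centre of its underside, on the worktop. Its axes are those of rocker_seat. Housing 104 x 112 mm (x, y), over it a level aluminium tray 120 x 70 mm, its top 45 mm above the worktop, with a yellow stripe across its -x end. The control box with the start lever adjoins it at the left (+y), up to y = 132 mm.

How it is judged:
On the way, in this order (a step that is already met when the one before it is completed fails the run):
1. the red-capped tube is pressed down onto its seats inside both clips, cap at the yellow-striped end, while the lever is still off (z of red_tube_center in the frame of rocker_seat between -0.0035 and 0.0035 m and z of red_tube_cap in the frame of rocker_seat between -0.004 and 0.004 m and y of red_tube_center in the frame of rocker_seat between -0.004 and 0.004 m and x of red_tube_center in the frame of rocker_seat between -0.01 and 0.01 m and x of red_tube_cap in the frame of rocker_seat below -0.05 m and angle between the x axis of red_tube_center and the x axis of rocker_seat, either way round below 0.08 rad and value of joint start_lever below 0.5 rad), for 0.2 s.
2. the start lever is pushed all the way over (z of red_tube_center in the frame of rocker_seat between -0.0035 and 0.0035 m and z of red_tube_cap in the frame of rocker_seat between -0.004 and 0.004 m and y of red_tube_center in the frame of rocker_seat between -0.004 and 0.004 m and x of red_tube_center in the frame of rocker_seat between -0.01 and 0.01 m and x of red_tube_cap in the frame of rocker_seat below -0.05 m and angle between the x axis of red_tube_center and the x axis of rocker_seat, either way round below 0.08 rad and value of joint start_lever above 0.85 rad), for 0.2 s.
At the end, for the whole second after the job is handed in: Red tube at rest in both clips, cap at the stripe: centre within 3.5 mm of rocker_seat in height, 4 mm sideways, 10 mm along; cap point level within 4 mm; axis within 0.08 rad of the rocker's. Lever over 0.85 rad. Blue-capped tube within 12 mm of its start (all of step 2 and linear speed of red_tube below 0.02 m/s and distance of blue_tube_center from where it was at the start of the episode below 0.012 m); the robot touches nothing.
It fails at once if the blue-capped tube is moved by more than 12 mm (distance of blue_tube_center from where it was at the start of the episode above 0.012 m).
It fails at once if the bottle, the cup or the timer is moved by more than 15 mm (distance of any of saline_bottle_mid, cup_mid, timer_mid from where it was at the start of the episode above 0.015 m).
It fails at once if the red-capped tube is let go more than 35 mm above its seat over the rocker (dropped) (z of red_tube_center in the frame of rocker_seat above 0.035 m and horizontal distance between red_tube_center and rocker_seat below 0.1 m and contact force between the fingers and red_tube below 0.1 N).
It also fails if it takes over 48 s, if anything falls off the work surface, if the arm or the gripper's body presses on something with over 40 N, if the wrist force passes 120 N, or if a joint passes its speed limit or range.

## Working session

There is one attempt and no reset: what is moved stays moved. The work goes in short steps, Python scripts to look and compute and a tool call to move; the robot and the scene stay as the last step left them, time stands still between calls to the robot, and variables do not carry over. Pictures are saved under pics/ and viewed, and the job is handed in when it is done.

Besides the shell and the picture viewer there is one more tool, called after "Emit:" by a JSON object that holds its "method" and its "body". drive_tool: Moves the arm, as the interface text tells. Its arguments: {"type":"object","properties":{"series":{"type":"array"},"newtons":{"type":"number"}},"required":["series"]}

```bash
mkdir -p pics; python3 - <<'E'
from workcell import observe,cams
import cv2,numpy as np
s=observe();print({k:np.round(v,4).tolist() for k,v in s.items()})
for n in("side","top"):
    d=cams.read_camera(n);cv2.imwrite(f"pics/{n}0.png",d["img"][:,:,::-1]);print(n,d["intrinsics"],d["k1"],np.round(d["pose"],4))
E
```

```text
{'time': 0.0, 'joint_positions': [1.0852, 0.2593, 1.5361, 0.0, 1.348, -0.2028], 'joint_vel': [0.0004, -0.0015, 0.0006, -0.0019, 0.0001, -0.0001], 'joint_efforts': [-0.0, -44.6034, -29.057, 0.0001, 0.0118, -0.0], 'position': [0.1533, 0.5278, 0.3031], 'tcp_rot': [[0.279, 0.9603, -0.0008], [0.9603, -0.279, -0.0016], [-0.0017, -0.0004, -1.0]], 'ft_force': [-0.0725, -0.0926, -0.2047], 'moment': [0.0265, 0.0128, -0.031], 'gripper_width': 0.0857}
side [[444.62654286   0.         279.8221345 ]
 [  0.         444.62654286 214.69187694]
 [  0.           0.           1.        ]] -0.10725857981674464 [[-0.9974  0.018  -0.0695  0.3813]
 [-0.0689 -0.5123  0.856   1.1032]
 [-0.0202  0.8586  0.5122  0.6955]
 [ 0.      0.      0.      1.    ]]
top [[443.1591727    0.         276.44400798]
 [  0.         443.1591727  203.98385869]
 [  0.           0.           1.        ]] -0.020358540353231126 [[-0.0073  0.9801 -0.1981  0.1777]
 [-1.     -0.0081 -0.0031  0.0464]
 [-0.0047  0.1981  0.9802  1.4933]
 [ 0.      0.      0.      1.    ]]
```

View pics/side0.png

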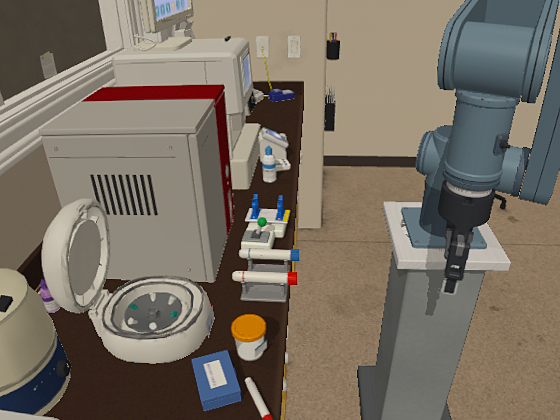

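View pics/top0.png

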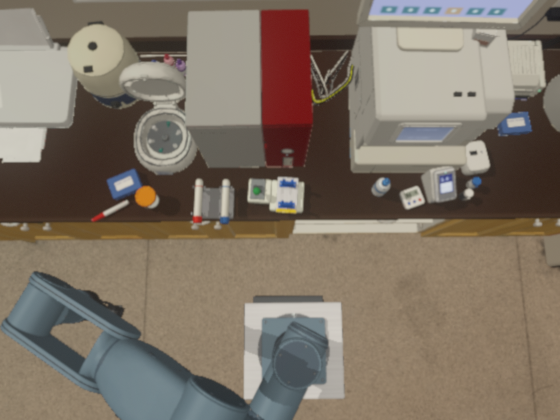

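The side view shows the stand with the blue-capped tube (cap ~293,255) and the nearer red-capped tube (cap ~291,278), with the rocker's blue clips at ~(255-281,207). In the top view the red tube is the left row of the stand at (198,200) and the rocker tray is at (288,195). Next I'll zoom in and take measurements.

```bash
cat > h.py <<'E'
import cv2,numpy as np
def ray(d,px):
    p=np.array(px,float).reshape(-1,1,2)
    u=cv2.undistortPoints(p,d["intrinsics"],np.array([d["k1"],0,0,0.]),criteria=(3,50,1e-10)).reshape(-1,2) if False else cv2.undistortPoints(p,d["intrinsics"],np.array([d["k1"],0,0,0.])).reshape(-1,2)
    v=np.c_[u[:,0],-u[:,1],-np.ones(len(u))]@d["pose"][:3,:3].T
    return d["pose"][:3,3],v
def onz(d,px,z):
    o,v=ray(d,px); return o+v*((z-o[2])/v[:,2])[:,None]
def proj(d,P):
    P=np.atleast_2d(P); c=(P-d["pose"][:3,3])@d["pose"][:3,:3]
    x=c[:,0]/-c[:,2]; y=-c[:,1]/-c[:,2]; f=1+d["k1"]*(x*x+y*y); K=d["intrinsics"]
    return np.c_[K[0,0]*x*f+K[0,2],K[1,1]*y*f+K[1,2]]
def tri(d1,p1,d2,p2):
    o1,v1=ray(d1,p1);o2,v2=ray(d2,p2);v1=v1[0];v2=v2[0]
    a=np.linalg.lstsq(np.c_[v1,-v2],o2-o1,rcond=None)[0]
    A=o1+a[0]*v1;B=o2+a[1]*v2
    return (A+B)/2,np.linalg.norm(A-B)
def blobs(img,lo,hi,box,mn=8):
    h=cv2.cvtColor(img,cv2.COLOR_RGB2HSV);m=cv2.inRange(h,np.array(lo),np.array(hi))
    z=np.zeros_like(m);x0,y0,x1,y1=box;z[y0:y1,x0:x1]=m[y0:y1,x0:x1]
    n,l,s,c=cv2.connectedComponentsWithStats(z)
    return [(s[i].tolist(),np.round(c[i],2).tolist()) for i in range(1,n) if s[i][4]>=mn]
E
python3 - <<'E'
from workcell import cams
from h import *
D={n:cams.read_camera(n) for n in("side","top")}
import pickle;pickle.dump(D,open("d0.pkl","wb"))
cv2.imwrite("pics/t1.png",cv2.resize(D["top"]["img"][165:235,180:320,::-1],None,fx=5.5,fy=5.5,interpolation=cv2.INTER_CUBIC))
cv2.imwrite("pics/s1.png",cv2.resize(D["side"]["img"][180:310,220:320,::-1],None,fx=4.5,fy=4.5,interpolation=cv2.INTER_CUBIC))
for n,b in(("top",(180,165,320,235)),("side",(220,180,320,310))):
  i=D[n]["img"]
  for c,lo,hi in(("red",(0,150,80),(8,255,255)),("blue",(100,120,60),(125,255,255)),("yel",(22,120,120),(35,255,255)),("grn",(45,100,40),(85,255,255))):
    print(n,c,blobs(i,lo,hi,b,5))
E
```

```text
top red [([192, 217, 10, 6, 49], [196.57, 219.04])]
top blue [([281, 181, 14, 6, 60], [287.47, 183.42]), ([279, 202, 14, 6, 55], [286.13, 204.53]), ([221, 218, 7, 5, 33], [224.0, 219.88])]
top yel [([276, 209, 20, 5, 78], [285.72, 210.6])]
top grn [([253, 188, 7, 6, 35], [256.23, 190.43])]
side red [([287, 271, 10, 14, 118], [291.91, 277.93])]
side blue [([250, 194, 10, 25, 154], [254.77, 206.64]), ([276, 195, 9, 26, 146], [279.87, 208.02]), ([290, 249, 9, 12, 97], [294.45, 254.56])]
side yel [([283, 210, 7, 12, 50], [286.06, 215.7])]
side grn [([258, 218, 9, 9, 64], [261.64, 221.64])]
```

```bash
ls pics
```

```text
s1.png
side0.png
t1.png
top0.png
```

View pics/t1.png

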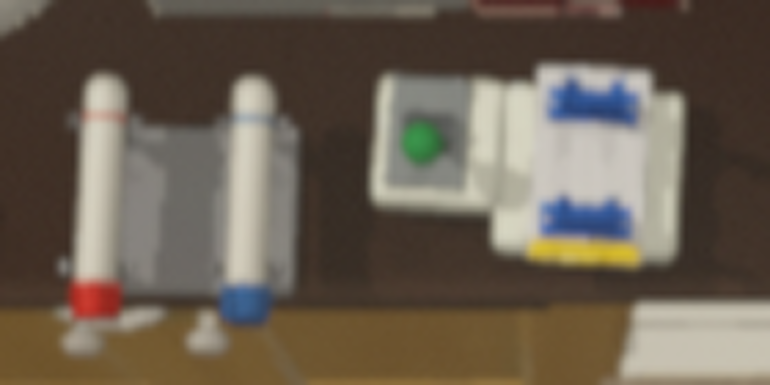

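View pics/s1.png

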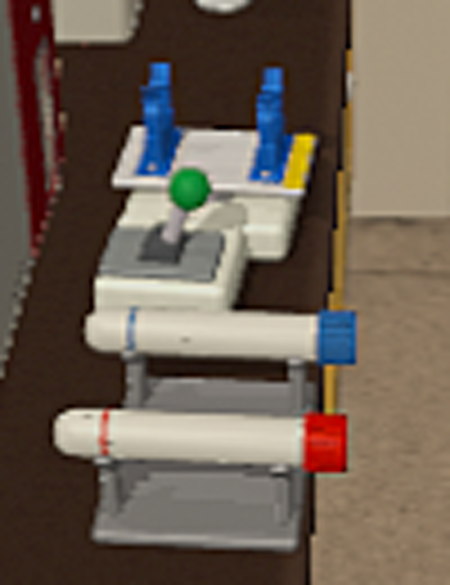

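Top crop: the red tube's cap is near the robot at image (197,219), and the clips are at (287.5,183.4) and (286.1,204.5), with the yellow stripe nearest the robot (286,211). So both axes run roughly along +x world. Now for the numbers.

```bash
python3 - <<'E'
from h import *
import pickle;D=pickle.load(open("d0.pkl","rb"));t=D["top"];s=D["side"]
def tube(d,box,caplo,caphi,wv):
    h=cv2.cvtColor(d["img"],cv2.COLOR_RGB2HSV)
    m=cv2.inRange(h,np.array((0,0,wv)),np.array((179,70,255)))|cv2.inRange(h,np.array(caplo),np.array(caphi))
    z=np.zeros_like(m);x0,y0,x1,y1=box;z[y0:y1,x0:x1]=m[y0:y1,x0:x1]
    n,l,st,c=cv2.connectedComponentsWithStats(z);i=1+np.argmax(st[1:,4])
    cn=cv2.findContours((l==i).astype(np.uint8),0,1)[0][0]
    r=cv2.minAreaRect(cn);b=cv2.boxPoints(r);print("rect",r,st[i])
    e=sorted([(b[k]+b[(k+1)%4])/2 for k in range(4)],key=lambda p:-np.linalg.norm(p-r[0]))[:2]
    return np.array(e),np.array(r[0])
for nm,bx,lo,hi in(("red",(188,174,207,224),(0,150,80),(8,255,255)),("blue",(216,174,234,225),(100,120,60),(125,255,255))):
    e,c=tube(t,bx,lo,hi,150);P=onz(t,e,.057);print(nm,"top ends",P.round(4).tolist(),np.linalg.norm(P[0]-P[1]),"mid",P.mean(0).round(4))
for nm,bx,lo,hi in(("red",(230,268,300,288),(0,150,80),(8,255,255)),("blue",(236,246,302,263),(100,120,60),(125,255,255))):
    e,c=tube(s,bx,lo,hi,150);P=onz(s,e,.055);print(nm,"side",P.round(4).tolist(),np.linalg.norm(P[0]-P[1]),P.mean(0).round(4))
a=[(287.47,183.42),(286.13,204.53)]
for z in(.05,.075,.1):print("clips top",z,onz(t,a,z).round(4).tolist())
print("yel top z45",onz(t,[(285.72,210.6)],.045).round(4))
print("yel side z45",onz(s,[(286.06,215.7)],.045).round(4))
for b in([254.77,206.64],[279.87,208.02]):
  for q in a: print(tri(t,q,s,b))
print("knob",tri(t,(256.23,190.43),s,(261.64,221.64)))
print("cap red",tri(t,(196.57,219.04),s,(291.91,277.93)),"blue cap",tri(t,(224.0,219.88),s,(294.45,254.56)))
# tray outline top
E
```

```text
rect ((197.5272674560547, 197.064208984375), (6.549720287322998, 36.24178695678711), 3.5763344764709473) [194 179   8  37 236]
red top ends [[0.5557, 0.3109, 0.057], [0.4327, 0.315, 0.057]] 0.12303183287394528 mid [0.4942 0.313  0.057 ]
rect ((224.5, 197.5), (37.0, 7.0), 90.0) [221 179   8  38 249]
blue top ends [[0.5548, 0.2243, 0.057], [0.4291, 0.2223, 0.057]] 0.12571756331660588 mid [0.492  0.2233 0.057 ]
rect ((264.0, 277.5), (13.0, 64.0), 90.0) [232 271  65  14 668]
red side [[0.4121, 0.3099, 0.055], [0.5583, 0.3166, 0.055]] 0.14629115599037504 [0.4852 0.3132 0.055 ]
rect ((268.6984558105469, 252.32492065429688), (59.446510314941406, 12.662793159484863), 3.5763344764709473) [239 246  60  15 650]
blue side [[0.5577, 0.2099, 0.055], [0.4098, 0.2194, 0.055]] 0.1482418391778089 [0.4838 0.2146 0.055 ]
clips top 0.05 [[0.5395, 0.0135, 0.05], [0.4674, 0.0189, 0.05]]
clips top 0.075 [[0.5333, 0.0141, 0.075], [0.4623, 0.0193, 0.075]]
clips top 0.1 [[0.527, 0.0147, 0.1], [0.4573, 0.0198, 0.1]]
yel top z45 [[0.4478 0.0204 0.045 ]]
yel side z45 [[0.4514 0.0211 0.045 ]]
(array([0.53790322, 0.0139231 , 0.06815644]), np.float64(0.005672169467016537))
(array([0.50263058, 0.0201676 , 0.06570635]), np.float64(0.07538401668001525))
(array([0.49989103, 0.01632071, 0.07611271]), np.float64(0.0643290234742972))
(array([0.46626157, 0.01910537, 0.0681573 ]), np.float64(0.0050001446770327985))
knob (array([0.5091559 , 0.11664457, 0.08272548]), np.float64(0.001083286954403606))
cap red (array([0.42050921, 0.31409316, 0.05669013]), np.float64(0.0014787070410540656)) blue cap (array([0.41777166, 0.22369195, 0.05638972]), np.float64(0.0029097768936185747))
```

Emit:
{"method": "drive_tool", "body": {"series": [[[0, 0, 0, -7.15, 8.5], [0, 0, 0, -7.15, 8.5], [-2.5, 4.2, 0, 0, 8.5], [-2.5, 4.2, 0, 0, 8.5], [-2.5, 4.2, 0, 0, 8.5], [-2.5, 4.2, 0, 0, 8.5], [-2.5, 4.2, 0, 0, 8.5], [-2.5, 4.2, 0, 0, 8.5]]], "newtons": 40}}

```text
time: 1.0
position: [0.4017, 0.3685, 0.3039]
tcp_rot: [[0.033, 0.999, -0.0], [0.999, -0.033, 0.0], [0.0, -0.0, -1.0]]
ft_force: [0.3, 1.5, -1.3]
gripper_width: 0.0846
```

Emit:
{"method": "drive_tool", "body": {"series": [[[-1.77, 2.88, 0, 0, 7], [-1.77, 2.88, 0, 0, 7], [-1.77, 2.88, 0, 0, 7], [0, 0, 3, 0, 7], [0, 0, 3, 0, 7], [0, 0, 3, 0, 7], [0, 0, 0, 0, 7]]]}}

```text
time: 1.7
position: [0.4826, 0.3127, 0.2094]
tcp_rot: [[0.034, 0.999, -0.009], [0.999, -0.034, -0.003], [-0.004, -0.009, -1.0]]
ft_force: [-0.7, -0.9, -0.6]
gripper_width: 0.0697
```

```bash
cat > snap.py <<'E'
import sys,pickle
from workcell import cams,observe
from h import *
k=sys.argv[1]
D={n:cams.read_camera(n) for n in("side","top")};pickle.dump(D,open(f"d{k}.pkl","wb"))
a=cv2.resize(D["top"]["img"][150:240,170:320,::-1],(800,480),interpolation=cv2.INTER_CUBIC)
b=cv2.resize(D["side"]["img"][150:310,210:330,::-1],None,fx=3.7,fy=3.7,interpolation=cv2.INTER_CUBIC)
cv2.imwrite(f"pics/t{k}.png",a);cv2.imwrite(f"pics/s{k}.png",b)
o=observe();print(o["time"],np.round(o["position"],4),np.round(o["ft_force"],1),o["gripper_width"])
E
python3 snap.py 2
```

```text
1.8 [0.4849 0.3139 0.214 ] [ 0.8 -0.2  1.2] 0.07009120327397483
```

View pics/s2.png

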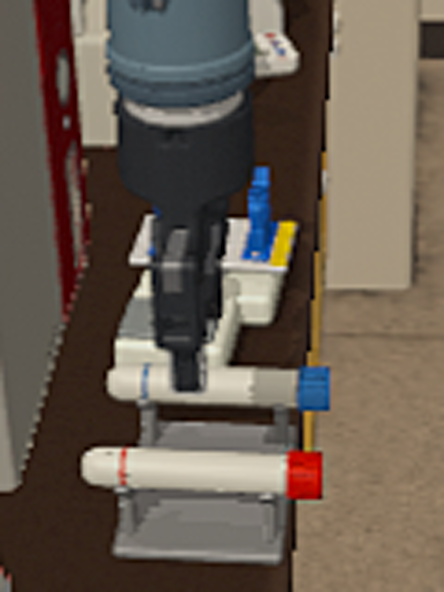

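View pics/t2.png

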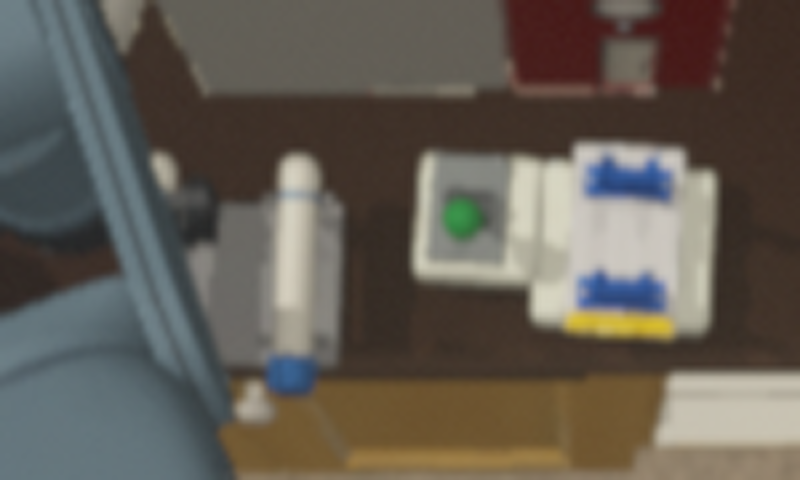

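The gripper hovers centred over the red tube and clear of the blue one. Descending to grasp.

Emit:
{"method": "drive_tool", "body": {"series": [[[0, 0, 3, 0, 7], [0, 0, 3, 0, 7], [0, 0, 3, 0, 7], [0, 0, 1.5, 0, 7], [0, 0, 0, 0, 7], [0, 0, 0, 0, 2], [0, 0, 0, 0, 2], [0, 0, 0, 0, 1.5]]], "newtons": 50}}

```text
time: 2.6
position: [0.4859, 0.3125, 0.1109]
tcp_rot: [[0.031, 1.0, 0.003], [1.0, -0.031, -0.003], [-0.003, 0.003, -1.0]]
ft_force: [1.1, -32.8, 16.5]
gripper_width: 0.0271
```

Emit:
{"method": "drive_tool", "body": {"series": [[[0, 0, 0, 0, 1.5], [0, 0, 0, 0, 1.5], [0, 0, 0, 0, 1.5], [0, 0, 0, 0, 1.5]]]}}

```text
time: 3.0
position: [0.486, 0.311, 0.1112]
tcp_rot: [[0.032, 0.999, 0.002], [0.999, -0.032, -0.005], [-0.005, 0.002, -1.0]]
ft_force: [-0.7, -15.4, 10.9]
gripper_width: 0.0234
```

```bash
python3 snap.py 3
```

```text
3.1 [0.486  0.311  0.1112] [ -0.9 -14.4  11.5] 0.023260144369550817
```

View pics/s3.png

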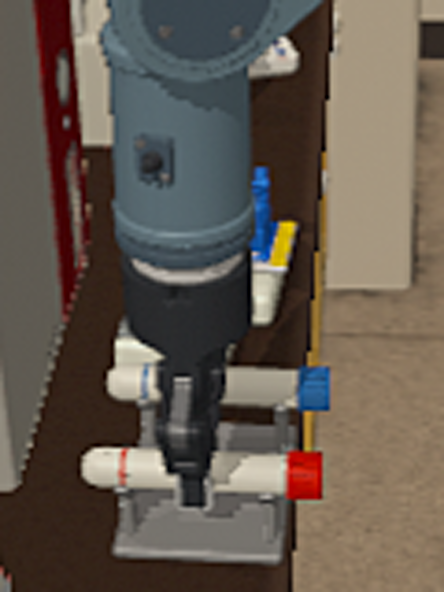

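Emit:
{"method": "drive_tool", "body": {"series": [[[-0.2, 0, -0.5, 0, 1.5], [0, 0, -1, 0, 1.5], [0, 0, -2, 0, 1.5], [0, 0, -3, 0, 1.5], [0, 0, -4, 0, 1.5], [0, 0, -4, 0, 1.5], [0, 0, 0, 0, 1.5]]], "newtons": 60}}

```text
time: 3.8
position: [0.4875, 0.3136, 0.2616]
tcp_rot: [[0.033, 0.999, 0.012], [0.999, -0.033, 0.005], [0.006, 0.012, -1.0]]
ft_force: [-0.1, 1.4, -0.4]
gripper_width: 0.0231
```

```bash
python3 snap.py 4
```

```text
3.9 [0.4852 0.3126 0.2561] [-0.1  0.3 -1.3] 0.0232982854420452
```

View pics/s4.png

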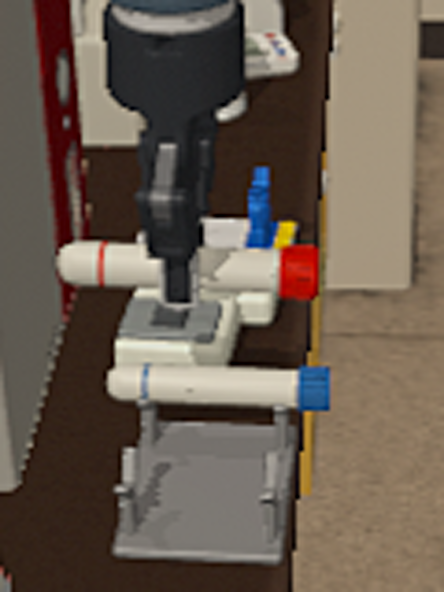

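View pics/t4.png

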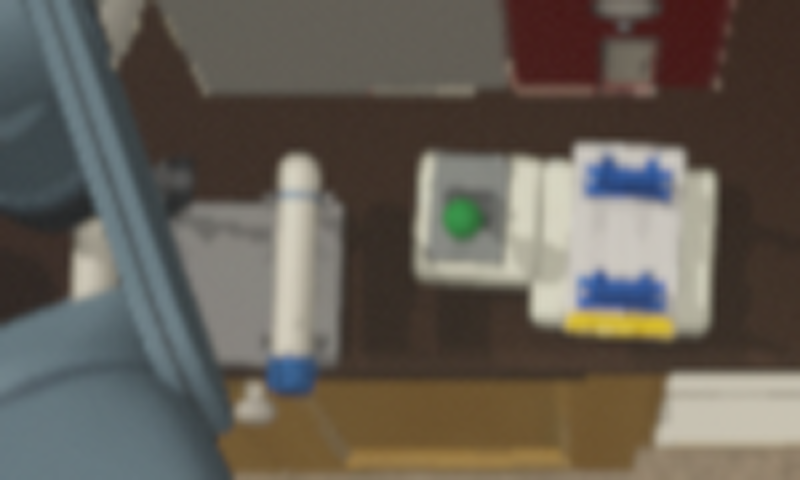

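Tube is held, level, and the blue tube hasn't moved. Next I'll measure where the tube sits relative to the TCP in the side view.

```bash
cat >> h.py <<'E'
def onplane(d,px,n,c):
    o,v=ray(d,px); return o+v*((c-o@n)/(v@n))[:,None]
def heldtube(d,y0,box):
    # side view: cap blob + white extents -> axis points on vertical plane y=y0
    h=cv2.cvtColor(d["img"],cv2.COLOR_RGB2HSV);x0,y0p,x1,y1=box
    r=cv2.inRange(h,np.array((0,150,80)),np.array((8,255,255)))
    z=np.zeros_like(r);z[y0p:y1,x0:x1]=r[y0p:y1,x0:x1]
    n,l,s,c=cv2.connectedComponentsWithStats(z);o=np.argsort(-s[1:,4])+1
    cap=c[o[0]];return s[o[:2]],c[o[:2]],onplane(d,c[o[:2]],np.array([0,1.,0]),y0)
E
python3 - <<'E'
from h import *
import pickle
D=pickle.load(open("d4.pkl","rb"));s=D["side"]
print(heldtube(s,.3126,(215,205,305,240)))
g=cv2.cvtColor(s["img"],cv2.COLOR_RGB2GRAY)
print(g[218:226,220:236])
for c in(232,240,246,270,278,284,291): print(c,g[208:238,c])
print(proj(s,[[.485,.3126,.2021]]))
E
```

```text
(array([[285, 216,  11,  16, 149],
       [237, 217,   1,  10,  10]], dtype=int32), array([[290.42281879, 223.22147651],
       [237.        , 221.5       ]]), array([[0.42357766, 0.3126    , 0.20199373],
       [0.53664781, 0.3126    , 0.20368493]]))
[[ 89  90  89  90  88  44 168 208 209 210 212 211 210 210 210 216]
 [ 90  89  90  89  84 122 185 205 205 208 211 212 213 213 215 221]
 [ 90  89  89  88  81 130 182 199 199 201 204 204 205 206 208 214]
 [ 90  90  89  88  83 130 181 197 196 194 195 197 197 198 199 206]
 [ 90  90  90  88  85  98 163 190 189 187 187 188 188 189 190 198]
 [ 89  90  89  89  88  68 149 182 181 179 179 179 180 180 182 189]
 [ 90  89  90  90  90  68 108 163 174 171 171 172 172 172 174 181]
 [ 90  89  89  90  91  80  54 124 156 157 156 155 156 156 159 164]]
232 [ 30  49  50  42  41  43  33 152 202 208 210 213 205 197 188 180 172 156
 135  60  31  37  38  37  39  37  38  39  38  39]
240 [ 38  38  37  36  38  36  23  91 200 208 209 214 210 202 194 185 176 164
 148  74  32  35  39  39  38  38  40  39  39  36]
246 [ 38  38  38  36  32  21  37  66 190 205 207 211 211 204 196 187 179 169
 151  75  86 179 145 127 126 126 128 126 126 127]
270 [  4 199 196 188 187 188 190 192 184 144 141 143 138 187 207 201 192 183
 173 151 132 158 161 202 196 184 193 194 191 196]
278 [ 66  60  64  53  76  66  63  62  53 191 194 194 198 201 201 202 195 185
 177 159 125 203 225 214 191 187 185 187 196 110]
284 [ 35  28  48  61  77  96 165 164 159 175 193 203 208 215 193 189 171 175
 170 155 136 111 110  88  84  62  58  31  14  27]
291 [43 33 28 28 28 38 41 30 69 61 58 62 65 79 77 85 75 52 59 56 59 55 65 56
 48 46 48 48 48 51]
[[261.30002221 222.61330995]]
```

Emit:
{"method": "drive_tool", "body": {"series": [[[0, 0, 0, 2.3, 1.5], [-4.2, 0.52, 0, 0, 1.5], [-4.2, 0.52, 0, 0, 1.5], [-4.2, 0.52, 0, 0, 1.5], [-4.2, 0.52, 0, 0, 1.5], [-4.2, 0.52, 0, 0, 1.5], [-4.2, 0.52, 0, 0, 1.5], [-4.2, 0.52, 0, 0, 1.5]]]}}

```text
time: 4.7
position: [0.4986, 0.0148, 0.2527]
tcp_rot: [[0.073, 0.997, -0.002], [0.997, -0.073, 0.001], [0.001, -0.002, -1.0]]
ft_force: [1.5, -0.0, 0.1]
gripper_width: 0.0231
```

Emit:
{"method": "drive_tool", "body": {"series": [[[0, 0, 2, 0, 1.5], [0, 0, 2, 0, 1.5], [0, 0, 2, 0, 1.5], [0, 0, 0, 0, 1.5]]]}}

```text
time: 5.1
position: [0.4971, 0.0165, 0.1904]
tcp_rot: [[0.074, 0.997, -0.008], [0.997, -0.074, 0.002], [0.001, -0.008, -1.0]]
ft_force: [-0.4, 0.8, -0.3]
gripper_width: 0.0231
```

```bash
python3 snap.py 5; python3 -c "
from workcell import observe;print(observe()['tcp_rot'].round(4) if hasattr(observe()['tcp_rot'],'round') else observe()['tcp_rot'])"
```

```text
5.2 [0.4991 0.0163 0.1933] [0.3 0.1 0. ] 0.02339293074836797
[[ 7.310e-02  9.973e-01 -2.400e-03]
 [ 9.973e-01 -7.310e-02  6.000e-04]
 [ 4.000e-04 -2.500e-03 -1.000e+00]]
```

View pics/s5.png

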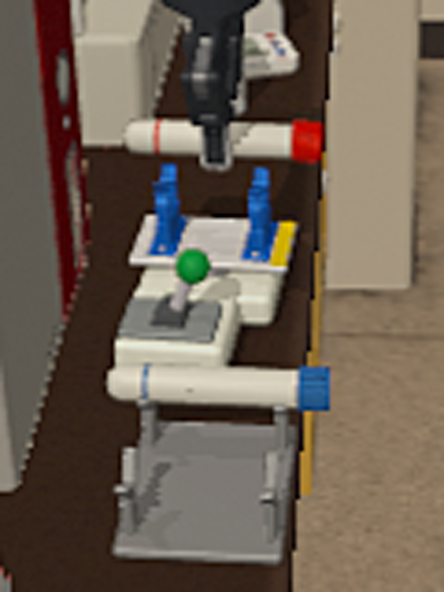

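View pics/t5.png

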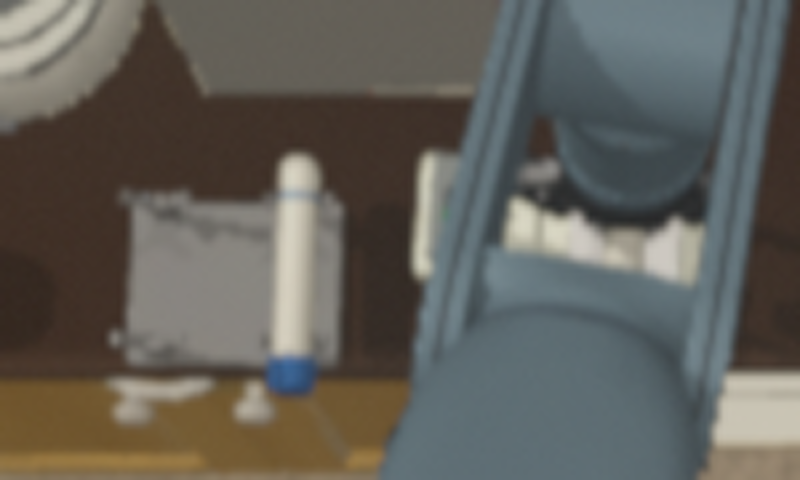

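```bash
python3 - <<'E'
from h import *
import pickle
D=pickle.load(open("d5.pkl","rb"));D0=pickle.load(open("d0.pkl","rb"))
a=cv2.resize(D["side"]["img"][175:230,235:305,::-1],(700,550),interpolation=cv2.INTER_CUBIC);cv2.imwrite("pics/z1.png",a)
a=cv2.resize(D0["top"]["img"][174:218,268:308,::-1],(520,572),interpolation=cv2.INTER_CUBIC);cv2.imwrite("pics/z2.png",a)
a=cv2.resize(D["top"]["img"][174:218,260:308,::-1],(624,572),interpolation=cv2.INTER_CUBIC);cv2.imwrite("pics/z3.png",a)
print(proj(D["top"],[[.5,.0163,.139],[.45,.02,.139]]))
E
```

```text
[[287.29745285 188.74731169]
 [286.30591384 204.37015422]]
```

View pics/z1.png

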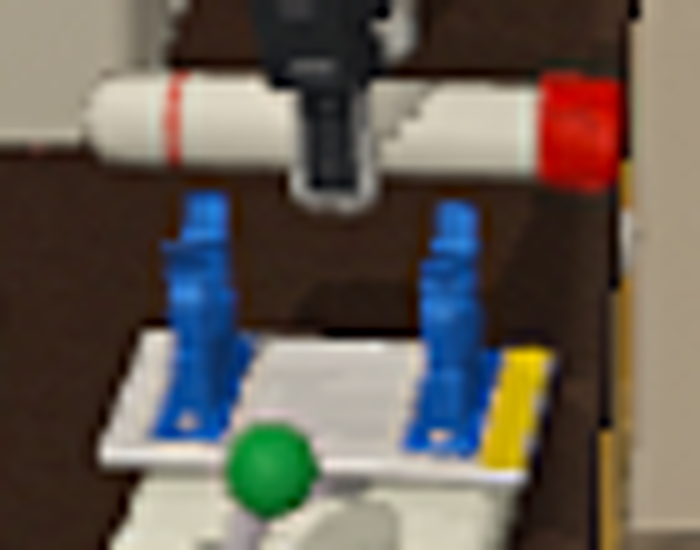

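View pics/z2.png

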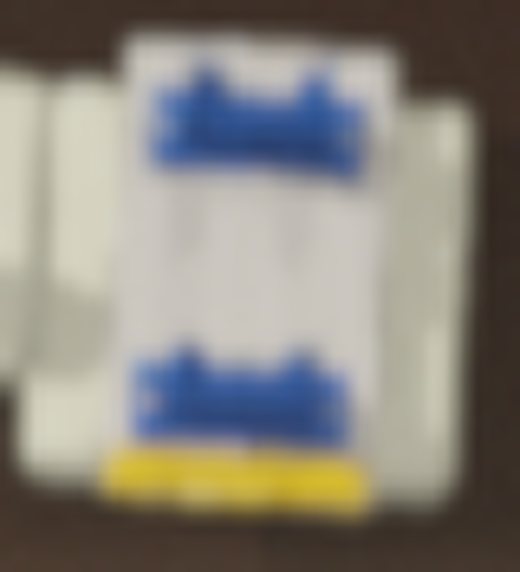

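View pics/z3.png

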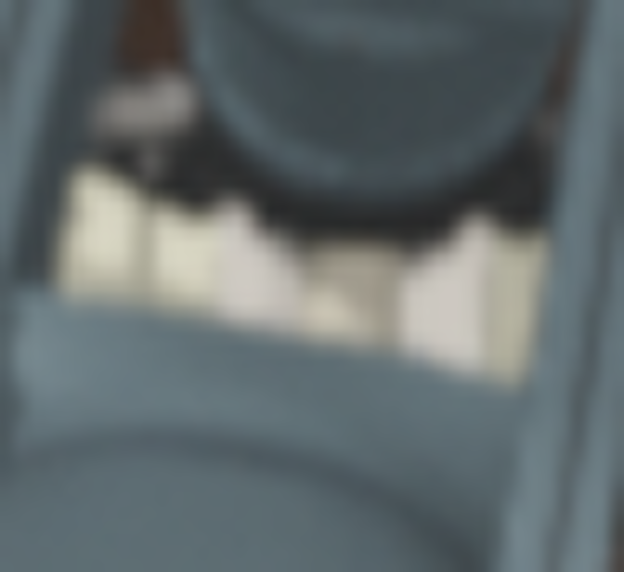

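```bash
python3 - <<'E'
from h import *
import pickle
D=pickle.load(open("d5.pkl","rb"));D0=pickle.load(open("d0.pkl","rb"))
g=cv2.cvtColor(D["top"]["img"],cv2.COLOR_RGB2HSV)
for r in(195,196,197,198,199):
    print(r,"V",g[r,272:304,2].tolist());print("   S",g[r,272:304,1].tolist())
t=D0["top"]
for n,p,z in(("baseT",(287.3,183.4),.047),("tipT",(287.7,180.2),.101),("baseC",(286.1,204.7),.047),("tipC",(286.4,201.7),.101)):print(n,onz(t,[p],z).round(4))
i=cv2.cvtColor(t["img"],cv2.COLOR_RGB2HSV)
m=cv2.inRange(i,np.array((100,120,60)),np.array((125,255,255)))
for r in range(178,209):
    c=np.where(m[r,275:300])[0]+275
    if len(c):print(r,c.min(),c.max(),len(c))
E
```

```text
195 V [194, 202, 209, 209, 203, 204, 206, 205, 200, 191, 180, 159, 156, 161, 161, 160, 160, 154, 156, 175, 187, 198, 202, 202, 196, 179, 178, 179, 171, 146, 128, 125]
   S [28, 27, 27, 26, 23, 16, 15, 15, 15, 16, 17, 24, 31, 30, 30, 30, 32, 31, 26, 17, 16, 15, 15, 15, 17, 21, 26, 28, 27, 17, 30, 47]
196 V [175, 184, 193, 195, 196, 201, 205, 205, 200, 194, 187, 177, 179, 180, 169, 162, 159, 155, 164, 192, 200, 203, 205, 203, 195, 178, 178, 179, 169, 139, 129, 125]
   S [26, 28, 26, 25, 22, 15, 15, 15, 14, 16, 18, 24, 30, 28, 30, 30, 32, 31, 25, 17, 15, 15, 15, 15, 17, 21, 27, 27, 26, 13, 36, 47]
197 V [151, 157, 162, 167, 175, 190, 198, 200, 196, 192, 189, 188, 195, 195, 184, 169, 162, 156, 167, 195, 203, 204, 205, 203, 195, 178, 178, 180, 169, 135, 126, 125]
   S [17, 19, 19, 20, 16, 13, 13, 15, 16, 16, 18, 26, 27, 27, 29, 30, 31, 29, 24, 17, 15, 15, 15, 15, 16, 21, 27, 28, 26, 9, 40, 47]
198 V [127, 130, 132, 137, 145, 159, 170, 174, 175, 177, 179, 185, 195, 197, 191, 178, 168, 159, 168, 196, 203, 204, 205, 203, 196, 177, 178, 180, 167, 131, 124, 124]
   S [24, 20, 17, 11, 7, 5, 9, 9, 9, 10, 16, 23, 27, 27, 28, 27, 30, 30, 24, 18, 15, 15, 15, 15, 17, 22, 27, 28, 24, 12, 43, 47]
199 V [122, 121, 120, 121, 123, 125, 131, 136, 139, 147, 151, 160, 170, 174, 173, 171, 164, 155, 164, 192, 200, 203, 204, 203, 196, 177, 178, 178, 161, 126, 123, 123]
   S [46, 44, 40, 36, 33, 24, 18, 13, 9, 5, 7, 16, 20, 21, 22, 22, 25, 26, 22, 16, 14, 15, 14, 15, 16, 23, 29, 29, 24, 14, 44, 46]
baseT [[0.5404 0.014  0.047 ]]
tipT [[0.5375 0.0138 0.101 ]]
baseC [[0.4674 0.0189 0.047 ]]
tipC [[0.4664 0.0189 0.101 ]]
181 282 292 5
182 281 293 13
183 282 294 13
184 281 293 13
185 281 293 13
186 292 294 3
202 281 282 2
203 280 292 13
204 281 292 12
205 281 292 12
206 279 292 14
207 291 292 2
```

```bash
python3 - <<'E'
from h import *
import pickle
D=pickle.load(open("d5.pkl","rb"));t=D["top"];s=D["side"]
P=onz(t,[(286.4,197)],.139)[0];print("tube",P,"expected TCP line y at x",.0163-.0733*(P[0]-.4991))
print("tray",onz(t,[(276.2,197),(296.4,197)],.045), "clip line y at x=.49:",.0164-.068*(.493-.503))
n=np.array([.0731,.9973,0])
c=n@np.array([.4991,.0163,0])
print(heldtube(s,.0163,(230,175,305,200)))
print("cap/band",onplane(s,[(293.0,187.9),(252.5,186.8)],n,c))
E
```

```text
tube [0.47350809 0.01942986 0.139     ] expected TCP line y at x 0.018175886900066524
tray [[ 0.4943232   0.05167199  0.045     ]
 [ 0.49376054 -0.01588156  0.045     ]] clip line y at x=.49: 0.01708
(array([[289, 182,   8,  13,  92],
       [252, 190,   1,   2,   2]], dtype=int32), array([[292.43478261, 187.63043478],
       [252.        , 190.5       ]]), array([[0.43296043, 0.0163    , 0.13253337],
       [0.54553865, 0.0163    , 0.12184007]]))
cap/band [[0.43117935 0.02127844 0.13430601]
 [0.54403398 0.01300643 0.13172788]]
```

```bash
python3 - <<'E'
from h import *
import pickle
D=pickle.load(open("d5.pkl","rb"));s=D["side"]
for n,P in(("tubecap",[.4991+.002-.064,.0163+.0047,.139]),("tail far tip",[.538,-.0015,.101]),("tail near tip",[.540,.029,.101]),("cap far",[.466,.0035,.101]),("cap near",[.468,.0342,.101]),("tray near stripe corner",[.503-.060+.0024,.0164+.035+.0041,.045]),("tray near tail corner",[.503+.060+.0024,.0164+.035-.0041,.045])):
    p=proj(s,P)[0];print(n,p.round(1),"z1",((p-[235,175])*10).round(0))
E
```

```text
tubecap [290.8 186.3] z1 [558. 113.]
tail far tip [255.8 194.1] z1 [208. 191.]
tail near tip [253.8 199.3] z1 [188. 243.]
cap far [281.  195.3] z1 [460. 203.]
cap near [279.5 200.6] z1 [445. 256.]
tray near stripe corner [287.5 222.1] z1 [525. 471.]
tray near tail corner [245.1 219.7] z1 [101. 447.]
```

Emit:
{"method": "drive_tool", "body": {"series": [[[-0.05, 0.3, 0, 0, 1.5], [0, 0, 1, 0, 1.5], [0, 0, 1, 0, 1.5], [0, 0, 0.6, 0, 1.5], [0, 0, 0, 0, 1.5], [0, 0, 0, 0, 1.5], [0, 0, 0, 0, 1.5]]]}}

```text
time: 5.9
position: [0.5028, 0.0153, 0.1681]
tcp_rot: [[0.073, 0.997, 0.0], [0.997, -0.073, -0.0], [-0.0, 0.0, -1.0]]
ft_force: [-0.3, 0.0, -0.3]
gripper_width: 0.0233
```

```bash
python3 snap.py 6; python3 - <<'E'
from h import *
import pickle
from workcell import observe
D=pickle.load(open("d6.pkl","rb"));s=D["side"]
a=cv2.resize(s["img"][175:230,235:305,::-1],(700,550),interpolation=cv2.INTER_CUBIC);cv2.imwrite("pics/z4.png",a)
p=np.array(observe()["position"]);n=np.array([.0731,.9973,0])
st,c,_=heldtube(s,.0163,(230,175,305,210));print(st,c)
q=onplane(s,c[:1],n,n@p)[0];print("cap",q,"centre x",q[0]+.0638,"tube z-TCP",q[2]-p[2])
E
```

```text
6.0 [0.5028 0.0153 0.1683] [ 0.3 -0.6 -0.4] 0.02309376889778908
[[287 189   9  13  93]
 [250 194   1   4   4]] [[290.61290323 194.98924731]
 [250.         195.5       ]]
cap [0.43796423 0.02005887 0.11149189] centre x 0.5017642321885781 tube z-TCP -0.056760260314723476
```

View pics/z4.png

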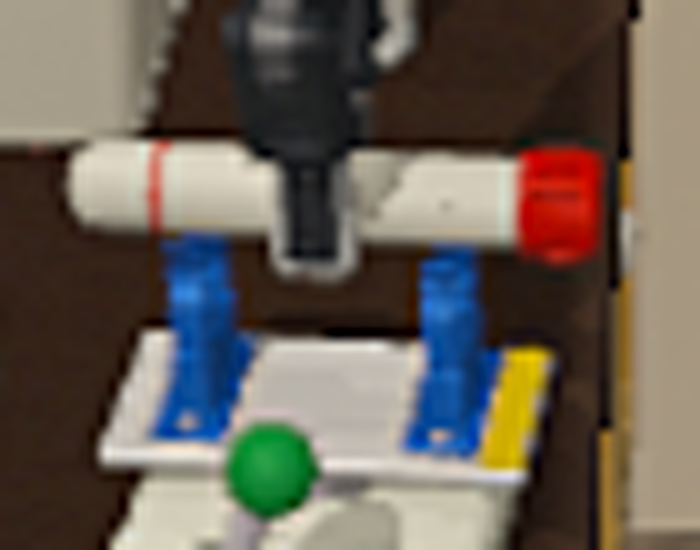

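Emit:
{"method": "drive_tool", "body": {"series": [[[0, 0, 0.6, 0, 1.5], [0, 0, 0.6, 0, 1.5], [0, 0, 0.4, 0, 1.5], [0, 0, 0.3, 0, 1.5], [0, 0, 0, 0, 1.5], [0, 0, 0, 0, 1.5]]], "newtons": 80}}

```text
time: 6.6
position: [0.5041, 0.0153, 0.1497]
tcp_rot: [[0.074, 0.997, 0.004], [0.997, -0.074, -0.0], [-0.0, 0.004, -1.0]]
ft_force: [2.7, 0.8, 4.6]
gripper_width: 0.0228
```

Contact with the lips is centred, with almost no side force. Pressing on.

Emit:
{"method": "drive_tool", "body": {"series": [[[0, 0, 0.4, 0, 1.5], [0, 0, 0.4, 0, 1.5], [0, 0, 0.3, 0, 1.5], [0, 0, 0, 0, 1.5], [0, 0, 0, 0, 1.5]]]}}

```text
time: 7.1
position: [0.5016, 0.0155, 0.1369]
tcp_rot: [[0.073, 0.997, -0.003], [0.997, -0.073, 0.001], [0.0, -0.003, -1.0]]
ft_force: [0.8, 0.8, -6.6]
gripper_width: 0.0228
```

Emit:
{"method": "drive_tool", "body": {"series": [[[0, 0, 0.2, 0, 1.5], [0, 0, 0.1, 0, 1.5], [0, 0, 0, 0, 1.5], [0, 0, 0, 0, 1.5]]]}}

```text
time: 7.5
position: [0.5017, 0.0156, 0.1364]
tcp_rot: [[0.073, 0.997, -0.001], [0.997, -0.073, 0.0], [-0.0, -0.001, -1.0]]
ft_force: [-6.2, 1.9, 14.4]
gripper_width: 0.0223
```

```bash
python3 snap.py 7; python3 - <<'E'
from h import *
import pickle
from workcell import observe
D=pickle.load(open("d7.pkl","rb"));s=D["side"]
a=cv2.resize(s["img"][175:230,235:305,::-1],(700,550),interpolation=cv2.INTER_CUBIC);cv2.imwrite("pics/z5.png",a)
p=np.array(observe()["position"]);n=np.array([.0731,.9973,0])
st,c,_=heldtube(s,.0163,(230,175,305,225));print(st,c)
q=onplane(s,c[:1],n,n@p)[0];print("cap",q,"centre x",q[0]+.0638,"tube z-TCP",q[2]-p[2])
E
```

```text
7.6 [0.5018 0.0156 0.1364] [-7.4  0.8 14.8] 0.0226256680889898
[[287 199   9  12  90]
 [251 204   1   2   2]] [[291.23333333 204.8       ]
 [251.         204.5       ]]
cap [0.43645295 0.02038334 0.08048831] centre x 0.5002529531834867 tube z-TCP -0.05589837220691621
```

View pics/z5.png

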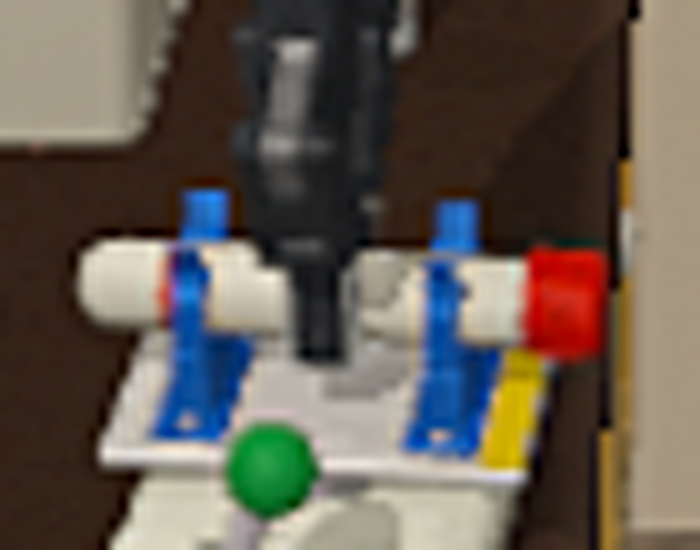

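The tube is seated: it hit a hard stop at cap z≈0.0805, it's level, and the jaws are around it. Easing off, then releasing and retreating.

Emit:
{"method": "drive_tool", "body": {"series": [[[0, 0, -0.25, 0, 1.5], [0, 0, 0, 0, 1.5], [0, 0, 0, 0, 5], [0, 0, 0, 0, 5], [0, 0, 0, 0, 5], [0, 0, 0, 0, 5]]]}}

```text
time: 8.2
position: [0.5029, 0.0152, 0.1376]
tcp_rot: [[0.073, 0.997, 0.001], [0.997, -0.073, -0.0], [-0.0, 0.001, -1.0]]
ft_force: [-0.7, -0.6, 0.5]
gripper_width: 0.05
```

Emit:
{"method": "drive_tool", "body": {"series": [[[0, 0, -1, 0, 5], [0, 0, -2, 0, 5], [0, 0, -3, 0, 5], [0, 0, -3, 0, 5], [0, 0, -3, 0, 2], [0, 0, 0, 0, 0], [0, 0, 0, 0, 0], [0, 0, 0, 0, 0]]]}}

```text
time: 9.0
position: [0.5019, 0.0154, 0.2568]
tcp_rot: [[0.073, 0.997, -0.001], [0.997, -0.073, 0.0], [0.0, -0.001, -1.0]]
ft_force: [0.0, -0.2, 1.0]
gripper_width: -0.0004
```

```bash
python3 snap.py 8; python3 - <<'E'
from h import *
import pickle
D=pickle.load(open("d8.pkl","rb"));s=D["side"]
a=cv2.resize(s["img"][175:230,235:305,::-1],(700,550),interpolation=cv2.INTER_CUBIC);cv2.imwrite("pics/z6.png",a)
n=np.array([.0731,.9973,0]);st,c,_=heldtube(s,.0163,(230,175,305,225));print(c)
q=onplane(s,c[:1],n,n@np.array([.503,.0164,0]))[0];print("cap",q)
E
```

```text
9.1 [0.5019 0.0155 0.2563] [ 0.3 -0.3  0.1] -0.00020690884028152763
[[291.0989011 204.8021978]
 [251.        204.       ]]
cap [0.43678549 0.02125338 0.08096817]
```

View pics/z6.png

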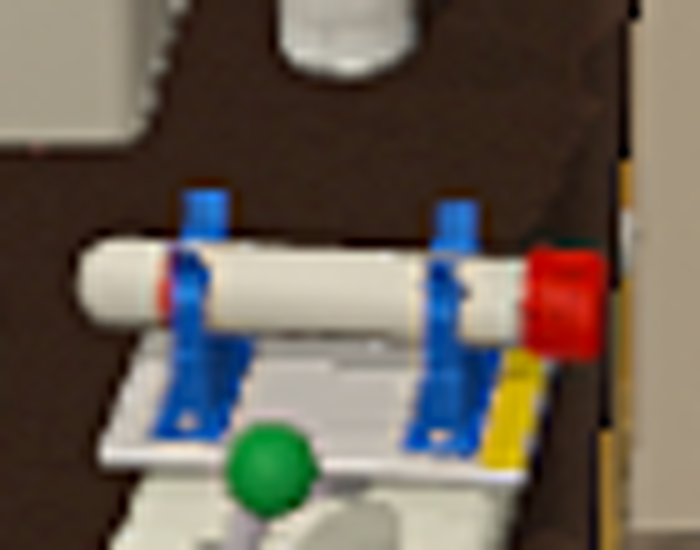

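View pics/t8.png

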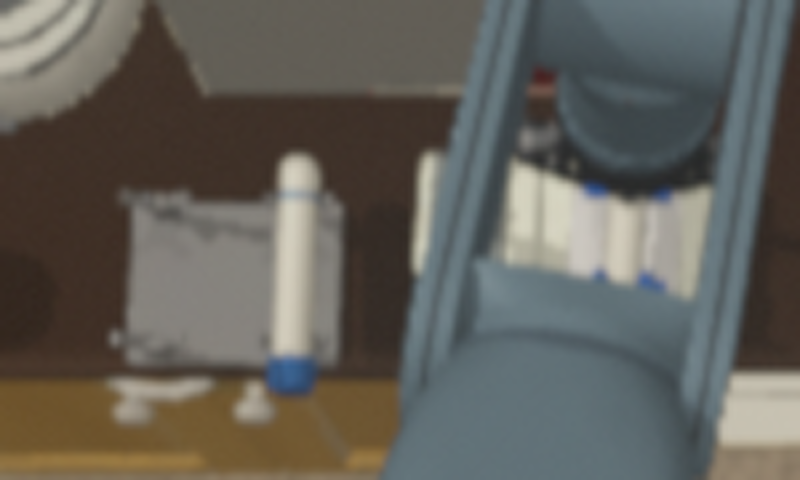

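The tube lies level in both clips. Its cap is at the stripe and its axis height reads z≈0.081. Next is the lever: fingers shut, then move to the striped side of the knob.

Emit:
{"method": "drive_tool", "body": {"series": [[[3.25, -1.57, 0, 0, 0], [3.25, -1.57, 0, 0, 0], [3.25, -1.57, 0, 0, 0], [0, 0, 3, 0, 0], [0, 0, 3, 0, 0], [0, 0, 0, 0, 0], [0, 0, 0, 0, 0]]]}}

```text
time: 9.8
position: [0.4623, 0.116, 0.1969]
tcp_rot: [[0.073, 0.997, -0.003], [0.997, -0.073, -0.0], [-0.0, -0.003, -1.0]]
ft_force: [0.6, 0.2, 0.4]
gripper_width: -0.0002
```

```bash
python3 snap.py 9
```

```text
9.9 [0.4636 0.1158 0.1984] [-0.3 -0.1  0.7] 0.00042713871422557953
```

View pics/s9.png

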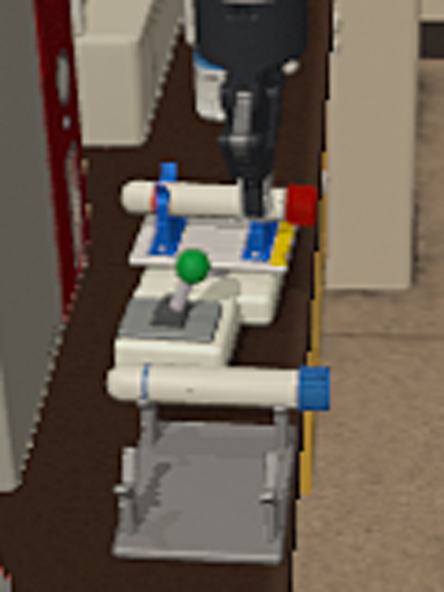

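Emit:
{"method": "drive_tool", "body": {"series": [[[0, 0, 2.3, 0, 0], [0, 0, 2, 0, 0], [0, 0, 1, 0, 0], [0, 1, 0, 0, 0], [0, 1, 0, 0, 0], [0, 1, 0, 0, 0], [0, 1, 0, 0, 0], [0, 0, 0, 0, 0]]]}}

```text
time: 10.7
position: [0.505, 0.1129, 0.1451]
tcp_rot: [[0.074, 0.997, 0.003], [0.997, -0.074, -0.0], [0.0, 0.003, -1.0]]
ft_force: [0.4, 0.4, -0.7]
gripper_width: 0.0001
```

```bash
python3 snap.py 10
```

```text
10.8 [0.5032 0.113  0.1446] [-1.5  0.1  0.1] -0.0002230925511638147
```

View pics/s10.png

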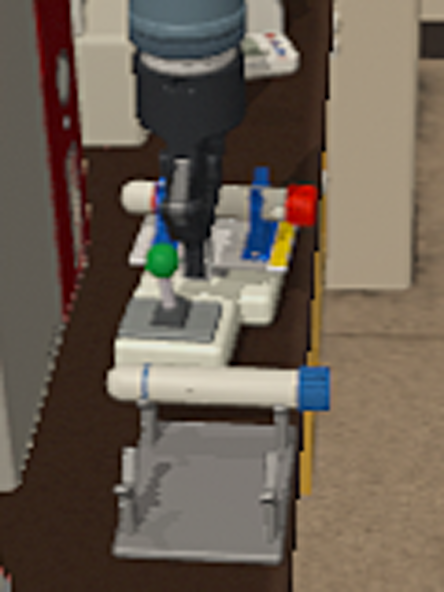

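The knob is being pushed along, and the fingers are on it cleanly at (162,262) in the crop. Continuing.

Emit:
{"method": "drive_tool", "body": {"series": [[[0, 0.8, 0, 0, 0], [0, 0.8, 0, 0, 0], [0, 0.5, 0, 0, 0], [0, 0.2, 0, 0, 0], [0, 0, 0, 0, 0], [0, 0, 0, 0, 0]]]}}

```text
time: 11.4
position: [0.5258, 0.1114, 0.1444]
tcp_rot: [[0.073, 0.997, 0.0], [0.997, -0.073, -0.0], [-0.0, 0.0, -1.0]]
ft_force: [-0.7, -0.2, -0.1]
gripper_width: 0.0003
```

Emit:
{"method": "drive_tool", "body": {"series": [[[0, 0.3, 0, 0, 0], [0, 0.3, 0, 0, 0], [0, 0, 0, 0, 0], [0, 0, 0, 0, 0]]]}}

```text
time: 11.8
position: [0.5271, 0.1115, 0.1437]
tcp_rot: [[0.073, 0.997, -0.01], [0.997, -0.073, 0.0], [-0.0, -0.01, -1.0]]
ft_force: [-13.5, 0.6, 8.3]
gripper_width: 0.0002
```

```bash
python3 snap.py 11;python3 - <<'E'
from h import *
import pickle
s=pickle.load(open("d11.pkl","rb"))["side"]
for st,c in blobs(s["img"],(45,100,40),(85,255,255),(230,195,300,240)):
    print(st,c,onplane(s,[c],np.array([.07,.9975,0]),np.array([.07,.9975,0])@np.array([.525,.115,0])))
E
```

```text
11.9 [0.5271 0.1116 0.1438] [-14.1   1.3   8.5] 8.962864437015195e-07
[241, 217, 9, 10, 70] [245.47, 221.5] [[0.55318568 0.11302206 0.08006261]]
```

View pics/s11.png

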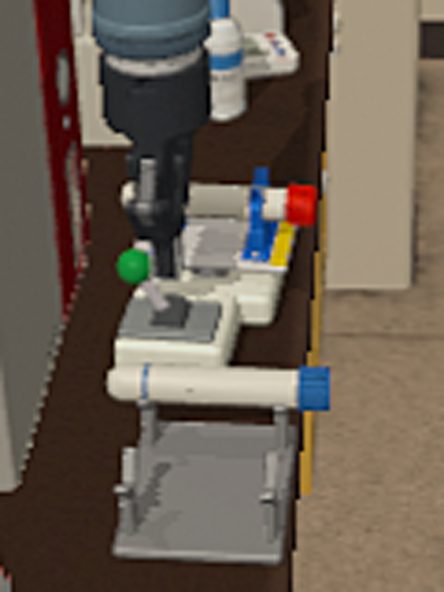

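The lever is hard against its stop (14 N) with the knob at z=0.080, which is what the fully-on position should give. Retreating.

Emit:
{"method": "drive_tool", "body": {"series": [[[0, -0.6, 0, 0, 0], [0, -1.5, 0, 0, 0], [0, -1.5, 0, 0, 0], [0, 0, -3, 0, 0], [0, 0, -4, 0, 0], [0, 0, -4, 0, 0], [4.5, -1, -1, 0, 0], [4.5, -1, 0, 0, 0]]]}}

```text
time: 12.7
position: [0.4844, 0.2051, 0.2679]
tcp_rot: [[0.077, 0.997, 0.008], [0.997, -0.077, 0.001], [0.002, 0.008, -1.0]]
ft_force: [0.9, 0.6, -0.0]
gripper_width: -0.0
```

Emit:
{"method": "drive_tool", "body": {"series": [[[4.5, -1, 0, 0, 0], [4.5, -1, 0, 0, 0], [4.5, -1, 0, 0, 0], [4.5, -1, 0, 0, 0], [0, 0, 0, 0, 0], [0, 0, 0, 0, 0], [0, 0, 0, 0, 0]]]}}

```text
time: 13.4
position: [0.4559, 0.3865, 0.2644]
tcp_rot: [[0.074, 0.997, 0.0], [0.997, -0.074, -0.0], [-0.0, 0.0, -1.0]]
ft_force: [0.5, -0.3, 0.3]
gripper_width: -0.0001
```

```bash
python3 snap.py 12;python3 - <<'E'
from h import *
import pickle
D=pickle.load(open("d12.pkl","rb"));s=D["side"];t=D["top"];n=np.array([.07,.9975,0])
print("green",[ (c,onplane(s,[c],n,n@np.array([.525,.115,0]))) for st,c in blobs(s["img"],(45,100,40),(85,255,255),(230,195,300,240))])
st,c,_=heldtube(s,.0163,(230,175,305,225));print("cap",onplane(s,c[:1],n,n@np.array([.503,.0164,0])))
print("top red",[(c,onz(t,[c],.085)) for st,c in blobs(t["img"],(0,150,80),(8,255,255),(270,165,320,235))])
cv2.imwrite("pics/z7.png",cv2.resize(t["img"][170:225,240:310,::-1],(700,550),interpolation=cv2.INTER_CUBIC))
cv2.imwrite("pics/full12.png",t["img"][:,:,::-1])
E
```

```text
13.5 [0.4562 0.386  0.2646] [-0.2 -0.7  0.6] 0.00018845788895085051
green [([245.8, 221.55], array([[0.55230253, 0.11308403, 0.07996558]]))]
cap [[0.43679614 0.02104588 0.08085032]]
top red [([285.56, 213.15], array([[0.43196592, 0.02169416, 0.085     ]]))]
```

View pics/s12.png

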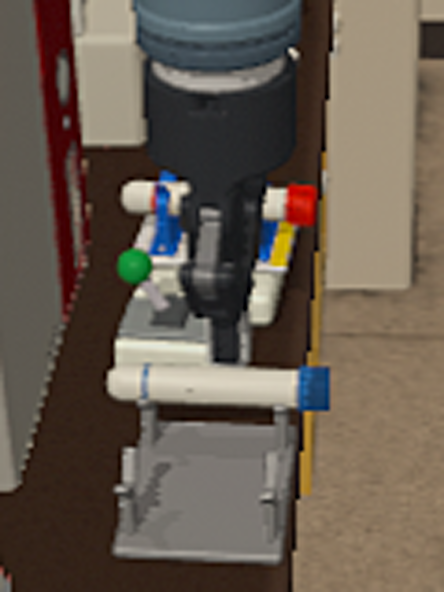

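View pics/z7.png

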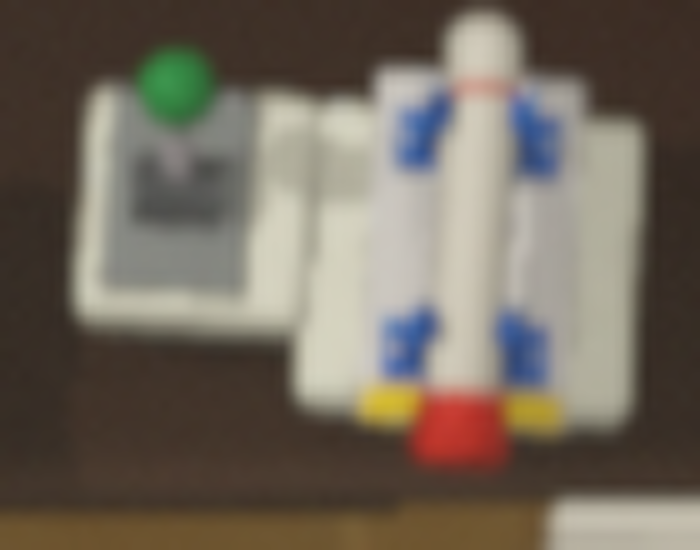

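View pics/full12.png

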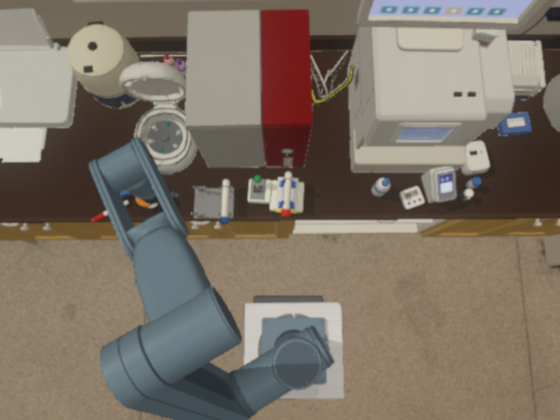

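```bash
python3 - <<'E'
from h import *
import pickle
D=pickle.load(open("d12.pkl","rb"));s=D["side"];t=D["top"]
P=onz(t,[(285.5,216.2),(288.0,170.6)],.08);print(P,P.mean(0),np.linalg.norm(P[0]-P[1]))
# side ends from s12 crop
n=np.array([.07,.9975,0]);Q=onplane(s,[(210+317/3.7,205.3),(210+120/3.7,202.5)],n,n@np.array([.503,.0164,0]));print(Q,Q.mean(0),np.linalg.norm(Q[0]-Q[1]))
# tray corners side: z1 coords -> x of tray middle at z .045 near edge
c=onz(s,[(235+52.0,175+47.5),(235+10.0,175+46)],.045);print("tray near edge",c,c.mean(0))
E
```

```text
[[0.42284507 0.02191461 0.08      ]
 [0.57562001 0.01191482 0.08      ]] [0.49923254 0.01691472 0.08      ] 0.1531018510408501
[[0.4239413  0.02194798 0.08000632]
 [0.57575154 0.01129463 0.08023781]] [0.49984642 0.0166213  0.08012206] 0.15218375821215865
tray near edge [[0.44670249 0.05763496 0.045     ]
 [0.56466249 0.05400174 0.045     ]] [0.50568249 0.05581835 0.045     ]
```

```bash
python3 -c "
from workcell import ticket;print(ticket.sign_off())"
```

```text
the job is handed in; nothing more can be done
None
```

The red-capped tube is pressed into both rocker clips with its cap at the yellow stripe, and the start lever is pushed fully over. I handed the job in at about 13.5 s, and no verdict is reported.

- **Tube:** In both cameras its centre is at about (0.4995, 0.0167, 0.080) m. My estimate of the seat is (0.503, 0.0164, 0.080). That leaves it about 3.5 mm toward the stripe (10 mm allowed), under 1 mm sideways and level to about 1 mm. It met a hard stop when pressed, and the pictures show both clips round it.
- **Lever:** It is against its end stop, where the force rose to 14 N. The knob centre is at (0.552, 0.113, 0.080), the height expected at fully on.
- **Other objects:** The blue-capped tube, bottle and timer look unmoved in the last pictures. The cup is partly hidden behind the arm in the last top view, but the arm never went near it. The arm stands clear of everything.
- **Disagreements:** The two cameras differed by about 5 mm on the clips' positions. The cap's position along the tube also came out about 5 mm apart between the views, because I placed the top-view cap at an assumed height. Measuring both tube ends instead brought the views to within 1 mm.

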